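Shut the till drawer and hold its key turned

ROBOT

A 6-joint arm with a two-finger parallel gripper is mounted at the origin on the work surface. World frame = base frame: x ahead of the robot, y to its left, z up, the work surface at z = 0. Lengths are in m, angles in rad, forces in N, time in s.
With the tool pointing down it reaches from about 0.35 to 0.975 m from the base axis. Payload 4.9 kg.
Tool frame: the origin (TCP) lies at the very end of the fingers, on their centre line; the grasp point (between the pads) lies 19 mm behind it; z points along the fingers, y is the line along which they close (so a half turn about z gives the same grasp; the last joint's range is limited). The gripper opens to 85 mm and grips with 20 to 120 N. Pads are 22 mm wide; open, the fingers measure 114 mm over their backs; the gripper's body (76 mm by 85 mm) begins 54 mm behind the grasp point. The pads swing forward as they close: fully open they stand 13 mm farther back than shut.
Start: joints at [-1.22, 0.053, 1.613, -0, 1.476, -0.119], TCP at [0.283, -0.557, 0.231] pointing down, gripper open.
Joint ranges: [-3.01, 3.01], [-1.01, 2.22], [0.06, 2.58], [-1.02, 4.17], [0.09, 2.62], [-3.14, 3.14]. Speed limits (rad/s): [2.57, 2.57, 3.14, 3.14, 3.14, 3.14].

INTERFACE

Orientations are given as a rotation vector (axis times angle).
In Python, from station import get_obs, get_image, finish_job gives the robot as it stands. The module is installed in compiled form; this text tells all that it offers.
- The arm moves only by the tool carry_out, never from a script. Its argument "rows" is a list of rows, each a list of 7 numbers: the turn, a rotation vector about the tool's x, y, z as a fraction of full scale, then the shift along the tool's x, y, z as a fraction of full scale, then the closure, from -1 (fully open) to 1 (shut). A call has 1 to 5 rows; each row is the pose to reach, as a shift and turn from the pose commanded when the call began, along the tool's axes at that moment, turning the shorter way round; what a row does not reach only later rows make up. Full scale, the value 1, is 300 mm for a shift and pi rad for a turn. A row lasts 1/10 s, in which the tool goes at most 50 mm and 8.59 degrees, less where a joint would pass 70% of its speed; a pose out of reach is approached as far as the arm can. A call with a number of a shift or a turn outside -1 to 1 is refused whole. A call with a gripper value outside its range is refused whole. The fingers move at their own pace and stop on an object; "force" is the grip in N (left out, the last holds). Time passes only in rows, so rows that repeat a pose let the fingers close. It gives the time, the measured TCP pose, the force, the opening and the grip force at its end, in the units of the state.
- get_obs(): the state, without advancing time (a new reading comes with each control period).
- get_image(name): name is "scene" or "top" or "wrist"; returns a dict with "img" (384x512x3 uint8, blue, green, red), "mtx" (3x3 intrinsics, pixels), "R" (3x3) and "t" (3): a world point X has camera coordinates R X + t. Camera axes: x right, y down, z forward; pixel columns grow to the right and rows downward; lengths in m; the calibration is good to about 2 mm. A picture is of the moment at which its call begins. There is no depth.
- finish_job(): hands the job in; it is judged then, once.
The state is a dict: "t": time; "q": joint angles; "dq": joint speeds; "effort": joint torques, N m; "tool_pos": TCP position; "tool_rot": TCP orientation; "contact_force": force on the tool from outside, world axes, zero at the start; "wrist_torque": the same for the moment, N m; "opening": finger opening in m; "grip_force": force on a finger pad.
Only numpy, scipy, OpenCV 4.12 (cv2) and the standard library are available. Lean on these libraries where they do the work, as an engineer would, in place of code of your own. Each camera call takes 0.05 s, during which the arm holds its last target. There are 200 camera calls.

TASK

Push the till's open drawer fully home until it clicks into its catch, then take the key out of its wooden stand and push it all the way into the lock on top of the till, working it past the sticky pins. Turn the key a quarter turn clockwise (seen from above) against its return spring and finish while still gripping it and holding it turned, with the drawer still home: the bolt stays thrown only as long as the key is held. Do not shift or knock over the sugar bowl, mixing cup and tumbler standing around.

Things in the scene. Friction and masses are not known exactly. Their poses are not given: they have to be found in the camera images.
- till: The till, a fixed grey steel box 220 (y) wide, 190 (x) deep, 95 mm tall, origin at the centre of its underside, x pointing from its front (drawer side, facing the robot) to its back. Lock in its flat top deck, 40 mm in front of the centre. Nothing stands up from the deck but a flat steel ring (33 mm inside, 58 mm outside diameter, 2 mm high) round the lock.
- drawer (a joint): How far the till's drawer is open, m: 0 fully home, 0.035 to 0.075 at the start. It slides with about 1.5 N of friction; from about 10 to 6 mm short of home a sprung catch makes it take 8 to 12 N of push, then it snaps in by itself and the catch keeps it home.
- drawer_pull (a point): Centre of the flat front face of the drawer's round steel knob, 26 mm in diameter, 36 mm above the counter, 20 mm out from the drawer's steel front (216 mm wide, 6 to 66 mm above the counter, 14 mm proud of the till's box). +x points into the till (the way to push to close), z up. Moves with the drawer.
- keyhole (a point): Middle of the key slot's mouth, on the lock's turning axis, 96 mm above the counter on top of a brass plug in the till's deck. The slot is 19.5 by 6.5 mm, long side along x, with a 3 mm chamfer round its mouth, 34 mm deep; z up. The point turns with the plug; at rest its x is the till's x.
- lock_plug (a joint): Turn of the lock plug, rad: 0 at rest, growing clockwise seen from above, stop at 1.66; a quarter turn is 1.57. A spring turns it back (0.02 Nm at rest, 0.10 at a quarter). The key has about 0.1 rad of play in the slot. Two pairs of sticky sprung pins, 12 and 21 mm down in the slot's long sides, each take 8 to 12 N of push on the key to pass.
- key_grip (a point): Centre of the bow of the loose steel key: a flat upright disc, diameter 36, 10 mm thick, gripped across its flat faces. x along the key's width, y through its thickness (grip direction), z up. About 60 g, 80 mm long: blade 18 (x) by 5 (y) by 30 long, round collar diameter 26 by 4, stem 14 by 8 by 10, then the bow. Same either way round. Starts upright, blade down, in its stand.
- key_tip (a point): Middle of the lower end of the key's blade, 62 mm below the bow's centre. Same axes as the key grip. With the key all the way in, its collar rests on the plug and the tip lies 30 mm below the keyhole.
- key_stand: Fixed wooden block holding the key, 60 (x) by 50 (y) by 34 mm tall, origin at the centre of its underside; a slot 20 by 7 mm, 28 mm deep, long side along x, in the middle of its top. Stands left or right of the till, the sugar bowl on the other side.
- sugar_bowl: Bystander, loose: lidded ceramic sugar bowl, 92 mm in diameter, 93 mm tall, origin under its centre.
- mixing_cup: Bystander, loose: tall steel mixing cup, 96 mm in diameter at the rim, 170 mm tall, origin under its centre.
- malt_tumbler: Bystander, loose: thick glass tumbler, 84 mm in diameter at the rim, 150 mm tall, origin under its centre.
Mind the look-alikes: they are no part of the job. There is more than one size of the part that bears key_grip; the job needs the middle-sized.

How it is judged:
By the outcome, as a careful person would: the job done as asked, in the order asked, and still so for the second after the job is handed in, while the arm keeps its last pose, push and grip.
It also fails if it takes over 72 s, if anything falls off the work surface, if the arm or the gripper's body presses on something with over 40 N, if the wrist force passes 120 N, or if a joint passes its speed limit or range.

## Working session

There is one attempt and no reset: what is moved stays moved. The work goes in short steps, Python scripts to look and compute and a tool call to move; the robot and the scene stay as the last step left them, time stands still between calls to the robot, and variables do not carry over. Pictures are saved under pics/ and viewed, at most 10 in all, crops included, and the job is handed in when it is done.

Besides the shell and the picture viewer there is one more tool, called by a JSON object that holds its "method" and its "body". carry_out: Moves the arm, as the interface text tells. Shift numbers are shares of 300 mm and turn numbers shares of pi rad, none past 1 either way. Its arguments: {"type":"object","properties":{"rows":{"type":"array"},"force":{"type":"number"}},"required":["rows"]}

```bash
mkdir -p pics
cat > h.py <<'E'
import numpy as np, cv2
from scipy.spatial.transform import Rotation as Ro
from station import get_obs, get_image, finish_job
def snap(n,f):
    d=get_image(n); cv2.imwrite('pics/'+f,d['img']); np.savez('pics/'+f[:-4]+'.npz',**d); return d
def px(d,X): c=d['R']@np.asarray(X,float)+d['t']; p=d['mtx']@c; return p[:2]/p[2]
def back(d,u,v,z):
    r=d['R'].T@np.linalg.solve(d['mtx'],[u,v,1.]); c=-d['R'].T@d['t']; return c+r*(z-c[2])/r[2]
def load(f): return dict(np.load('pics/'+f))
E
python3 - <<'E'
from h import *
o=get_obs(); print(o)
a=snap('scene','s0.png');b=snap('top','t0.png')
for d in(a,b): print(-d['R'].T@d['t'],d['R'][2],d['mtx'][0,0])
cv2.imwrite('pics/t0b.png',cv2.resize(b['img'],(800,600),interpolation=cv2.INTER_CUBIC))
cv2.imwrite('pics/s0b.png',cv2.resize(a['img'],(800,600),interpolation=cv2.INTER_CUBIC))
E
```

```text
{'t': 0.0, 'q': array([-1.21999715e+00,  5.33630077e-02,  1.61428148e+00, -1.96426838e-05,
        1.47594973e+00, -1.18999683e-01]), 'dq': array([ 0.00078396, -0.00095094, -0.00052001, -0.00059609,  0.00047909,
       -0.00019192]), 'effort': array([ 2.41162852e-03, -3.93680227e+01, -3.70175314e+01,  1.39401923e-04,
        6.96379910e-03, -1.50397817e-06]), 'tool_pos': array([ 0.2827283 , -0.55671768,  0.23006665]), 'tool_rot': array([-3.05338541e+00, -7.30731202e-01,  3.93838431e-04]), 'contact_force': array([0.0293695 , 0.36431425, 0.1271355 ]), 'wrist_torque': array([ 0.00318303, -0.00382006,  0.03707286]), 'grip_force': 0.0, 'opening': 0.0856662657051889}
[1.27556194 0.12525106 0.66814197] [-0.76233095 -0.11894513 -0.63616316] 348.0223207506967
[3.15539246e-01 2.55099753e-04 1.67940549e+00] [ 0.15058656  0.00586318 -0.98857944] 492.47533961508094
```

View pics/t0b.png

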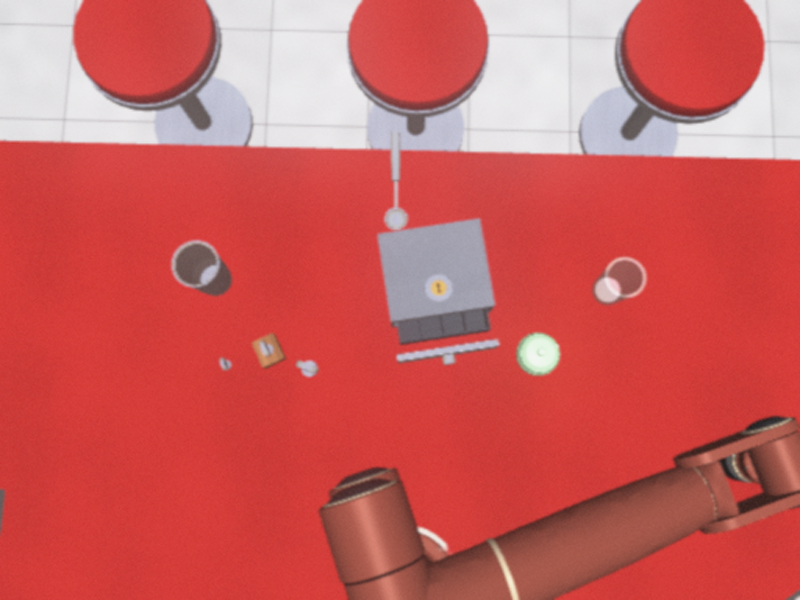

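View pics/s0b.png

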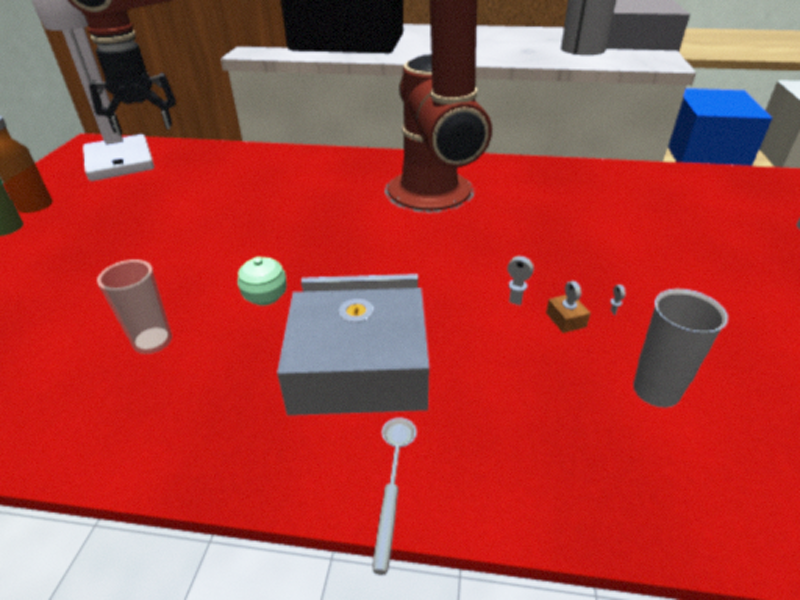

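The top view shows the till at about (436,270) px, the lock at (438,288) and the knob at (449,359), in the 800-px picture. The wooden stand with its key is at (268,350), with a decoy key either side at (308,368) and (225,364). The bowl is at (538,353), the cup at (196,264) and the tumbler at (625,277).

Run:
```python
from h import *
d=load('t0.png'); s=.64
P=lambda u,v,z: back(d,u*s,v*s,z)
c=[P(*p,.095) for p in((378,234),(479,219),(494,304),(390,322))]
for x in c: print('deck',x.round(4))
m=sum(c)/4; f=(c[0]+c[1]-c[2]-c[3]); print('till',m,'yaw',np.degrees(np.arctan2(f[1],f[0])))
for n,a in dict(hole=(438,288,.096),knob=(449,359,.036),drL=(398,357,.066),drR=(498,343,.066),bow=(265,348,.068),stand=(268,350,.034),bowl=(538,353,.05),big=(308,368,.04),small=(225,364,.03)).items(): print(n,P(*a).round(4))
k=[P(*p,.034) for p in((253,346),(273,333),(286,358),(264,368))]; f=k[0]+k[1]-k[2]-k[3]; print('stand',sum(k)/4,np.degrees(np.arctan2(f[1],f[0])))
o=get_obs(); print(Ro.from_rotvec(o['tool_rot']).as_matrix().round(3))
w=get_image('wrist'); T=Ro.from_rotvec(o['tool_rot']).as_matrix(); print('cam in tool',T.T@(-w['R'].T@w['t']-o['tool_pos']),(w['R']@T).round(2),w['mtx'][0,0])
```

```text
Traceback (most recent call last):
  File "h.py", line 9, in load
    def load(f): return dict(np.load('pics/'+f))
                             ~~~~~~~^^^^^^^^^^^
ValueError: This file contains pickled (object) data. If you trust the file you can load it unsafely using the `allow_pickle=` keyword argument or `pickle.load()`.
```

```bash
sed -i "s#np.load('pics/'+f)#np.load('pics/'+f[:-4]+'.npz')#" h.py
python3 - <<'E'
from h import *
d=load('t0.png'); s=.64
P=lambda u,v,z: back(d,u*s,v*s,z)
c=[P(*p,.095) for p in((378,234),(479,219),(494,304),(390,322))]
for x in c: print('deck',x.round(4))
m=sum(c)/4; f=(c[0]+c[1]-c[2]-c[3]); print('till',m,'yaw',np.degrees(np.arctan2(f[1],f[0])))
for n,a in dict(hole=(438,288,.096),knob=(449,359,.036),drL=(398,357,.066),drR=(498,343,.066),bow=(265,348,.068),stand=(268,350,.034),bowl=(538,353,.05),big=(308,368,.04),small=(225,364,.03)).items(): print(n,P(*a).round(4))
k=[P(*p,.034) for p in((253,346),(273,333),(286,358),(264,368))]; f=k[0]+k[1]-k[2]-k[3]; print('stand',sum(k)/4,np.degrees(np.arctan2(f[1],f[0])))
o=get_obs(); print(Ro.from_rotvec(o['tool_rot']).as_matrix().round(3))
w=get_image('wrist'); T=Ro.from_rotvec(o['tool_rot']).as_matrix(); print('cam in tool',T.T@(-w['R'].T@w['t']-o['tool_pos']),(w['R']@T).round(2),w['mtx'][0,0])
E
```

```text
deck [0.7216 0.073  0.095 ]
deck [ 0.7597 -0.1402  0.095 ]
deck [ 0.5778 -0.1735  0.095 ]
deck [0.5344 0.0422 0.095 ]
till [ 0.64834265 -0.04959929  0.095     ] yaw 9.858684766901296
hole [ 0.6085 -0.0561  0.096 ]
knob [ 0.4658 -0.0847  0.036 ]
drL [0.4646 0.0241 0.066 ]
drR [ 0.4995 -0.1858  0.066 ]
bow [0.4762 0.3043 0.068 ]
stand [0.4755 0.304  0.034 ]
bowl [ 0.4821 -0.2727  0.05  ]
big [0.4386 0.2156 0.04  ]
small [0.4434 0.3955 0.03  ]
stand [0.47289776 0.3017422  0.034     ] 29.643873246611466
[[ 0.892  0.453 -0.001]
 [ 0.453 -0.892  0.002]
 [ 0.    -0.002 -1.   ]]
cam in tool [ 0.07787208  0.00072912 -0.14227599] [[ 0.    1.   -0.  ]
 [-0.95  0.   -0.3 ]
 [-0.3   0.    0.95]] 266.4809704488634
```

```bash
cat >> h.py <<'E'
def row(x,y,z,yaw,grip=None):
    "row to bring tool to x,y,z pointing down, tool x at yaw deg"
    o=get_obs(); T=Ro.from_rotvec(o['tool_rot']); c,s=np.cos(np.radians(yaw)),np.sin(np.radians(yaw))
    G=Ro.from_matrix([[c,s,0],[s,-c,0],[0,0,-1]])
    r=np.r_[(T.inv()*G).as_rotvec()/np.pi,T.inv().apply(np.array([x,y,z])-o['tool_pos'])/.3]
    X=T.as_matrix()[:,0]
    print('t',round(o['t'],2),'pos',o['tool_pos'].round(4),'yaw',np.degrees(np.arctan2(X[1],X[0])).round(2),'F',o['contact_force'].round(1),'open',o['opening'].round(4),'\nrow',r.round(4).tolist()); return r
E
python3 - <<'E'
from h import *
row(.34,-.32,.231,105); row(.385,-.30,.231,-170)
E
```

```text
Traceback (most recent call last):
  File "h.py", line 16, in row
    print('t',round(o['t'],2),'pos',o['tool_pos'].round(4),'yaw',np.degrees(np.arctan2(X[1],X[0])).round(2),'F',o['contact_force'].round(1),'open',o['opening'].round(4),'\nrow',r.round(4).tolist()); return r
                                                                                                                                                   ^^^^^^^^^^^^^^^^^^
AttributeError: 'float' object has no attribute 'round'
```

```bash
sed -i "s/o\['opening'\].round(4)/round(o['opening'],4)/" h.py
python3 - <<'E'
from h import *
row(.34,-.32,.231,105); row(.385,-.30,.231,-170)
E
```

```text
t 0.15 pos [ 0.2828 -0.5569  0.2304] yaw 26.92 F [-0.4 -0.2 -0.5] open 0.0855 
row [-0.0004, -0.0004, -0.4338, 0.5275, -0.6176, -0.0011]
t 0.15 pos [ 0.2828 -0.5569  0.2304] yaw 26.92 F [-0.4 -0.2 -0.5] open 0.0855 
row [-0.0, -0.0007, -0.906, 0.6914, -0.6092, -0.0011]
```

{"method": "carry_out", "body": {"rows": [[0,0,-0.43,0.53,-0.62,0,1],[0,0,-0.43,0.53,-0.62,0,1],[0,0,-0.43,0.53,-0.62,0,1],[0,0,-0.43,0.53,-0.62,0,1],[0,0,-0.43,0.53,-0.62,0,1]], "force": 30}}

```text
t: 0.65
tool_pos: [0.3405, -0.3172, 0.2308]
tool_rot: [-2.569, -1.807, -0.0]
contact_force: [0.1, 0.8, 0.6]
opening: 0.0121
grip_force: 0.0
```

Run:
```python
from h import *
row(.395,-.094,.15,-170); row(.395,-.094,.03,-170)
```

```text
t 0.65 pos [ 0.3405 -0.3172  0.2308] yaw 70.24 F [0.1 0.8 0.6] open 0.0121 
row [0.0001, -0.0002, -0.6654, 0.7613, -0.0805, 0.2698]
t 0.65 pos [ 0.3405 -0.3172  0.2308] yaw 70.24 F [0.1 0.8 0.6] open 0.0121 
row [0.0001, -0.0002, -0.6654, 0.7611, -0.0803, 0.6698]
```

{"method": "carry_out", "body": {"rows": [[0,0,-0.665,0.76,-0.08,0.2,1],[0,0,-0.665,0.76,-0.08,0.2,1],[0,0,-0.665,0.76,-0.08,0.2,1],[0,0,-0.665,0.76,-0.08,0.2,1],[0,0,-0.665,0.76,-0.08,0.2,1]]}}

```text
t: 1.15
tool_pos: [0.396, -0.0944, 0.1702]
tool_rot: [-1.727, -2.624, -0.001]
contact_force: [0.4, 0.3, 0.4]
opening: 0.0
grip_force: 0.0
```

{"method": "carry_out", "body": {"rows": [[0,0,-0.427,0,0,0,1],[0,0,-0.427,0,0,0,1],[0,0,-0.427,0,0,0,1],[0,0,-0.427,0,0,0,1],[0,0,-0.427,0,0,0,1]]}}

```text
t: 1.65
tool_pos: [0.3961, -0.0969, 0.171]
tool_rot: [-0.648, -3.074, -0.0]
contact_force: [-0.3, 0.7, 1.0]
opening: -0.0001
grip_force: 0.0
```

{"method": "carry_out", "body": {"rows": [[0,0,-0.188,0,0,0,1],[0,0,-0.188,0,0,0,1],[0,0,-0.188,0,0,0,1],[0,0,-0.188,0,0,0,1],[0,0,-0.188,0,0,0,1]]}}

```text
t: 2.15
tool_pos: [0.3962, -0.097, 0.171]
tool_rot: [0.264, -3.13, -0.0]
contact_force: [-0.3, 0.3, -0.6]
opening: 0.0002
grip_force: 0.0
```

Run:
```python
from h import *
d=snap('wrist','w1.png'); row(.395,-.094,.03,-170)
for X in((.6085,-.0561,.096),(.458,-.083,.036)): print(px(d,X))
```

```text
t 2.2 pos [ 0.3962 -0.097   0.1711] yaw -170.49 F [-0.1  0.5 -0.2] open 0.0002 
row [0.0001, -0.0001, -0.0027, 0.0021, 0.0104, 0.4702]
[259.10619689 386.67279004]
[257.95921877 237.15113498]
```

View pics/w1.png

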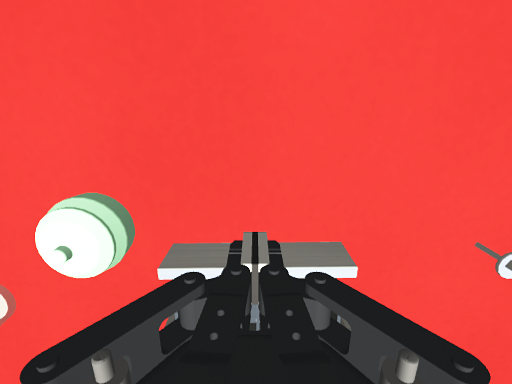

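{"method": "carry_out", "body": {"rows": [[0,0,-0.003,0,0.01,0.15,1],[0,0,-0.003,0,0.01,0.3,1],[0,0,-0.003,0,0.01,0.47,1],[0,0,-0.003,0,0.01,0.47,1],[0,0,-0.003,0,0.01,0.47,1]]}}

```text
t: 2.7
tool_pos: [0.3952, -0.0938, 0.03]
tool_rot: [0.277, -3.127, -0.002]
contact_force: [0.4, -0.2, 0.2]
opening: 0.0
grip_force: 0.0
```

{"method": "carry_out", "body": {"rows": [[0,0,0,-0.04,0,0,1],[0,0,0,-0.08,0,0,1],[0,0,0,-0.12,0,0,1],[0,0,0,-0.16,0,0,1],[0,0,0,-0.2,0,0,1]]}}

```text
t: 3.2
tool_pos: [0.4579, -0.0845, 0.0342]
tool_rot: [-0.278, 3.124, -0.005]
contact_force: [-2.0, -0.8, 1.8]
opening: -0.0001
grip_force: 1.0
```

{"method": "carry_out", "body": {"rows": [[0,0,0,-0.03,0,0,1],[0,0,0,-0.06,0,0,1],[0,0,0,-0.09,0,0,1],[0,0,0,-0.12,0,0,1],[0,0,0,-0.13,0,0,1]]}}

```text
t: 3.7
tool_pos: [0.4942, -0.0765, 0.0304]
tool_rot: [-0.28, 3.129, 0.0]
contact_force: [-1.2, -0.1, 1.3]
opening: -0.0001
grip_force: 0.8
```

Run:
```python
from h import *
row(.5105,-.074,.03,-170)
```

```text
t 3.7 pos [ 0.4942 -0.0765  0.0304] yaw -169.78 F [-1.2 -0.1  1.3] open -0.0001 
row [-0.0, 0.0001, 0.0012, -0.0549, -0.0015, 0.0012]
```

{"method": "carry_out", "body": {"rows": [[0,0,0,-0.015,0,0,1],[0,0,0,-0.03,0,0,1],[0,0,0,-0.04,0,0,1],[0,0,0,-0.048,0,0,1],[0,0,0,-0.055,0,0,1]]}}

```text
t: 4.2
tool_pos: [0.5078, -0.0738, 0.03]
tool_rot: [0.28, -3.124, -0.0]
contact_force: [-7.5, -1.5, 5.3]
opening: -0.0002
grip_force: 3.7
```

Run:
```python
from h import *
row(.5105,-.074,.03,-170)
```

```text
t 4.2 pos [ 0.5078 -0.0738  0.03  ] yaw -169.77 F [-7.5 -1.5  5.3] open -0.0002 
row [0.0002, -0.0016, 0.0013, -0.0087, -0.0022, 0.0]
```

{"method": "carry_out", "body": {"rows": [[0,0,0,-0.007,0,0,1],[0,0,0,-0.014,0,0,1],[0,0,0,-0.02,0,0,1],[0,0,0,-0.02,0,0,1]]}}

```text
t: 4.6
tool_pos: [0.5134, -0.0728, 0.03]
tool_rot: [0.28, -3.123, -0.0]
contact_force: [-10.3, -2.0, 7.5]
opening: 0.0002
grip_force: 5.3
```

Run:
```python
from h import *
row(.5105,-.074,.03,-170)
```

```text
t 4.6 pos [ 0.5134 -0.0728  0.03  ] yaw -169.75 F [-10.3  -2.    7.5] open 0.0002 
row [0.0002, -0.002, 0.0014, 0.0103, -0.0023, 0.0]
```

{"method": "carry_out", "body": {"rows": [[0,0,0,-0.007,0,0,1],[0,0,0,-0.014,0,0,1],[0,0,0,-0.014,0,0,1]]}}

```text
t: 4.9
tool_pos: [0.5134, -0.0728, 0.03]
tool_rot: [0.28, -3.111, 0.0]
contact_force: [-26.4, -5.5, 21.7]
opening: 0.0
grip_force: 14.1
```

{"method": "carry_out", "body": {"rows": [[0,0,0,-0.007,0,0,1],[0,0,0,-0.014,0,0,1],[0,0,0,-0.014,0,0,1]]}}

```text
t: 5.2
tool_pos: [0.5134, -0.0727, 0.0299]
tool_rot: [0.281, -3.099, 0.0]
contact_force: [-44.4, -8.0, 34.6]
opening: -0.0001
grip_force: 22.7
```

Run:
```python
from h import *
row(.5105,-.074,.03,-170)
```

```text
t 5.2 pos [ 0.5134 -0.0727  0.0299] yaw -169.65 F [-44.4  -8.   34.6] open -0.0001 
row [0.0008, -0.0095, 0.0019, 0.0104, -0.0024, 0.0001]
```

{"method": "carry_out", "body": {"rows": [[0,0,0,0.03,0,0,1],[0,0,0,0.1,0,0,1],[0,0,0,0.25,0,0,1],[0,0,0,0.25,0,-0.2,0.2],[0,0,0,0.25,0,-0.4,0]]}}

```text
t: 5.7
tool_pos: [0.4449, -0.0827, 0.1258]
tool_rot: [0.277, -3.121, -0.008]
contact_force: [2.5, -1.5, 1.2]
opening: 0.0284
grip_force: 0.0
```

Run:
```python
from h import *
d=snap('top','t1.png'); row(.42,.27,.18,-150)
i=d['img'][120:260,100:380]; cv2.imwrite('pics/t1c.png',cv2.resize(i,None,fx=2.8,fy=2.8,interpolation=cv2.INTER_CUBIC))
```

```text
t 5.75 pos [ 0.4531 -0.0854  0.139 ] yaw -169.81 F [ 5.5 -0.7  6.6] open 0.0357 
row [-0.0023, 0.0031, -0.1101, -0.1024, 1.1848, -0.1419]
```

View pics/t1c.png

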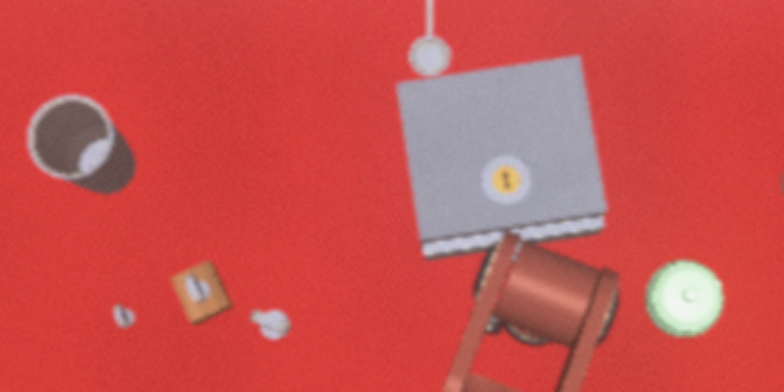

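The drawer front now sits flush, with only its 14 mm lip showing at about (515,235) in the crop. The slot is at (506,179), the stand and key at (200,291), and no bystander has moved.

Run:
```python
from h import *
d=load('t1.png'); P=lambda u,v,z: back(d,100+u/2.8,120+v/2.8,z).round(4)
print('hole',P(506,179,.096),P(506,179,.098),'bow',P(197,289,.068),'cup rim',P(70,136,.17),'stand',P(200,292,.034))
row(.445,.11,.18,-150)
```

```text
hole [ 0.6099 -0.0573  0.096 ] [ 0.6095 -0.0573  0.098 ] bow [0.4746 0.3017 0.068 ] cup rim [0.6326 0.4338 0.17  ] stand [0.4745 0.3043 0.034 ]
t 5.75 pos [ 0.4531 -0.0854  0.139 ] yaw -169.81 F [ 5.5 -0.7  6.6] open 0.0357 
row [-0.0023, 0.0031, -0.1101, -0.09, 0.6452, -0.1391]
```

{"method": "carry_out", "body": {"rows": [[0,0,-0.11,-0.09,0.64,-0.14,0],[0,0,-0.11,-0.09,0.64,-0.14,0],[0,0,-0.11,-0.09,0.64,-0.14,0],[0,0,-0.11,-0.09,0.64,-0.14,0],[0,0,-0.11,-0.09,0.64,-0.14,0]]}}

```text
t: 6.25
tool_pos: [0.4435, 0.1144, 0.1747]
tool_rot: [-0.824, 3.025, 0.002]
contact_force: [1.0, -1.0, -0.3]
opening: 0.0427
grip_force: 0.0
```

Run:
```python
from h import *
row(.475,.303,.18,-150)
```

```text
t 6.25 pos [0.4435 0.1144 0.1747] yaw -149.55 F [ 1.  -1.  -0.3] open 0.0427 
row [-0.0001, 0.002, 0.0025, -0.4093, 0.4888, -0.0154]
```

{"method": "carry_out", "body": {"rows": [[0,0,0.002,-0.41,0.49,-0.015,0],[0,0,0.002,-0.41,0.49,-0.015,0],[0,0,0.002,-0.41,0.49,-0.015,0],[0,0,0.002,-0.41,0.49,-0.015,0],[0,0,0.002,-0.41,0.49,-0.015,0]]}}

```text
t: 6.75
tool_pos: [0.4764, 0.3019, 0.1768]
tool_rot: [-0.81, 3.034, 0.003]
contact_force: [-0.5, -0.0, -0.7]
opening: 0.0426
grip_force: 0.0
```

{"method": "carry_out", "body": {"rows": [[0,0,0,0,0,0,0],[0,0,0,0,0,0,0]]}}

```text
t: 6.95
tool_pos: [0.4756, 0.2972, 0.1764]
tool_rot: [0.802, -3.037, 0.0]
contact_force: [-0.4, 0.0, -0.1]
opening: 0.0429
grip_force: 0.0
```

Run:
```python
from h import *
d=snap('wrist','w2.png'); row(.475,.303,.18,-150); print(px(d,(.475,.303,.068)))
cv2.imwrite('pics/w2c.png',cv2.resize(d['img'][60:310,100:412],(780,625)[0:2] if 0 else None,fx=2.4,fy=2.4,interpolation=cv2.INTER_CUBIC))
```

```text
t 7.0 pos [0.4756 0.297  0.1766] yaw -150.44 F [0.1 0.6 0.1] open 0.0425 
row [-0.0, -0.0, -0.0024, -0.0082, 0.0185, -0.0114]
[260.90423409 193.66357146]
```

View pics/w2c.png

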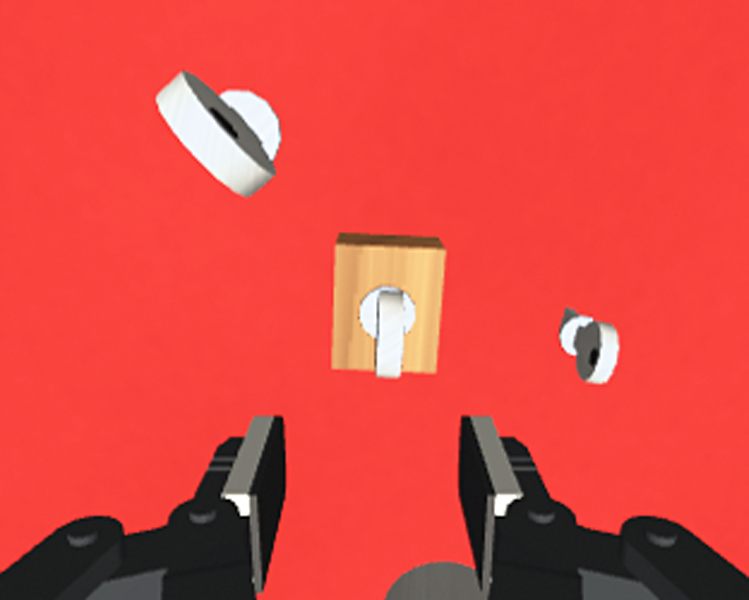

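Run:
```python
from h import *
d=load('w2.png'); P=lambda u,v,z: back(d,100+u/2.4,60+v/2.4,z)
c=[P(*p,.034) for p in((337,247),(444,250),(437,373),(332,369))]; m=sum(c)/4
f=c[2]+c[3]-c[0]-c[1]; g=c[0]+c[3]-c[1]-c[2]
print('stand',m,np.degrees(np.arctan2(f[1],f[0])),np.degrees(np.arctan2(g[1],g[0]))-90,np.linalg.norm(f)/2,np.linalg.norm(g)/2)
print('collar',P(387,314,.040)); 
# bow silhouette predict
for yaw in(28,30,32):
  y=np.radians(yaw)
  for s in(-5,5):
    for a in(0,60,90,120,180):
      X=m+0; X=np.array([m[0],m[1],.068])+.018*np.cos(np.radians(a))*np.array([np.cos(y),np.sin(y),0])+.018*np.sin(np.radians(a))*np.array([0,0,1])+s/1000*np.array([-np.sin(y),np.cos(y),0])
      print(((px(d,X)-[100,60])*2.4).round(0),end=' ')
    print(yaw,s)
```

```text
stand [0.47969255 0.3072612  0.034     ] 27.399261912836185 -152.34125827103904 0.05935669507960065 0.049263258515677186
collar [0.47930764 0.30663535 0.04      ]
[376. 375.] [377. 369.] [378. 350.] [378. 326.] [379. 293.] 28 -5
[400. 376.] [402. 370.] [404. 350.] [404. 326.] [403. 293.] 28 5
[377. 376.] [378. 369.] [378. 350.] [378. 326.] [377. 293.] 30 -5
[401. 375.] [403. 369.] [404. 350.] [403. 326.] [402. 293.] 30 5
[379. 376.] [379. 370.] [378. 350.] [377. 326.] [376. 294.] 32 -5
[403. 375.] [404. 369.] [404. 349.] [403. 325.] [400. 293.] 32 5
```

Run:
```python
from h import *
row(.4797,.3072,.049,-152.3)
```

```text
t 7.0 pos [0.4756 0.297  0.1766] yaw -150.44 F [0.1 0.6 0.1] open 0.0425 
row [-0.0, -0.0, 0.0103, -0.0287, 0.023, 0.4252]
```

{"method": "carry_out", "body": {"rows": [[0,0,0.0103,-0.0287,0.023,0.05,0],[0,0,0.0103,-0.0287,0.023,0.18,0],[0,0,0.0103,-0.0287,0.023,0.3,0],[0,0,0.0103,-0.0287,0.023,0.4,0],[0,0,0.0103,-0.0287,0.023,0.425,0]]}}

```text
t: 7.5
tool_pos: [0.4768, 0.3058, 0.0452]
tool_rot: [0.75, -3.043, 0.002]
contact_force: [-0.4, -0.3, -0.8]
opening: 0.0424
grip_force: 0.0
```

{"method": "carry_out", "body": {"rows": [[0,0,0,0,0,0,0],[0,0,0,0,0,0,0]]}}

```text
t: 7.7
tool_pos: [0.4808, 0.3085, 0.0512]
tool_rot: [-0.753, 3.047, 0.001]
contact_force: [-0.1, -0.0, -0.5]
opening: 0.0427
grip_force: 0.0
```

Run:
```python
from h import *
row(.4797,.3072,.049,-152.3)
```

```text
t 7.7 pos [0.4808 0.3085 0.0512] yaw -152.25 F [-0.1 -0.  -0.5] open 0.0427 
row [-0.0, 0.001, 0.0003, 0.0053, -0.002, 0.0075]
```

{"method": "carry_out", "body": {"rows": [[0,0,0,0.005,0,0.007,0.4],[0,0,0,0.005,0,0.007,0.8],[0,0,0,0.005,0,0.007,1],[0,0,0,0.005,0,0.007,1],[0,0,0,0.005,0,0.007,1]], "force": 40}}

```text
t: 8.2
tool_pos: [0.4789, 0.3081, 0.0486]
tool_rot: [-0.754, 3.048, 0.0]
contact_force: [-1.2, -1.0, 7.2]
opening: 0.0096
grip_force: 40.4
```

{"method": "carry_out", "body": {"rows": [[0,0,0,0,0,0,1],[0,0,0,0,0,0,1],[0,0,0,0,0,0,1]], "force": 100}}

```text
t: 8.5
tool_pos: [0.479, 0.3082, 0.0487]
tool_rot: [-0.755, 3.048, 0.0]
contact_force: [-2.3, -1.7, 6.7]
opening: 0.0091
grip_force: 97.4
```

Run:
```python
from h import *
row(.4797,.3072,.049,-152.3); o=get_obs(); print(o['grip_force'],o['wrist_torque'])
```

```text
t 8.5 pos [0.479  0.3082 0.0487] yaw -152.19 F [-2.3 -1.7  6.7] open 0.0091 
row [-0.0001, 0.0006, 0.0006, -0.0005, -0.0039, -0.0008]
97.37350702285767 [-0.19151423  0.25121075 -0.01300844]
```

{"method": "carry_out", "body": {"rows": [[0,0,0,0,0,-0.04,1],[0,0,0,0,0,-0.14,1],[0,0,0,0,0,-0.28,1],[0,0,0,0,0,-0.42,1],[0,0,0,0,0,-0.5,1]]}}

```text
t: 9.0
tool_pos: [0.4792, 0.3083, 0.2019]
tool_rot: [-0.754, 3.045, 0.002]
contact_force: [1.1, 0.6, -0.5]
opening: 0.0089
grip_force: 98.0
```

Run:
```python
from h import *
row(.55,.12,.2,-165)
```

```text
t 9.0 pos [0.4792 0.3083 0.2019] yaw -152.19 F [ 1.1  0.6 -0.5] open 0.0089 
row [0.0001, 0.0016, 0.0711, 0.084, -0.6653, 0.006]
```

{"method": "carry_out", "body": {"rows": [[0,0,0.07,0.08,-0.66,0,1],[0,0,0.07,0.08,-0.66,0,1],[0,0,0.07,0.08,-0.66,0,1],[0,0,0.07,0.08,-0.66,0,1],[0,0,0.07,0.08,-0.66,0,1]]}}

```text
t: 9.5
tool_pos: [0.5505, 0.1165, 0.1976]
tool_rot: [-0.405, 3.115, -0.003]
contact_force: [-0.0, 0.3, 0.7]
opening: 0.0085
grip_force: 98.3
```

Run:
```python
from h import *
row(.61,-.057,.2,-170)
```

```text
t 9.5 pos [0.5505 0.1165 0.1976] yaw -165.18 F [-0.   0.3  0.7] open 0.0085 
row [-0.0006, 0.0, 0.0268, -0.0437, -0.6099, -0.0068]
```

{"method": "carry_out", "body": {"rows": [[0,0,0.027,-0.044,-0.61,-0.007,1],[0,0,0.027,-0.044,-0.61,-0.007,1],[0,0,0.027,-0.044,-0.61,-0.007,1],[0,0,0.027,-0.044,-0.61,-0.007,1],[0,0,0.027,-0.044,-0.61,-0.007,1]]}}

```text
t: 10.0
tool_pos: [0.6106, -0.0548, 0.1994]
tool_rot: [0.277, -3.129, 0.001]
contact_force: [-0.4, 0.3, -1.3]
opening: 0.0092
grip_force: 98.3
```

{"method": "carry_out", "body": {"rows": [[0,0,0,0,0,0,1],[0,0,0,0,0,0,1],[0,0,0,0,0,0,1]]}}

```text
t: 10.3
tool_pos: [0.6096, -0.0502, 0.1993]
tool_rot: [0.286, -3.128, -0.001]
contact_force: [-0.4, -0.1, 0.1]
opening: 0.0089
grip_force: 98.3
```

Run:
```python
from h import *
d=snap('wrist','w3.png'); row(.61,-.057,.2,-170); print(px(d,(.61,-.057,.096)))
cv2.imwrite('pics/w3c.png',cv2.resize(d['img'][80:280,140:400],None,fx=3,fy=3,interpolation=cv2.INTER_CUBIC))
```

```text
t 10.35 pos [ 0.6097 -0.0503  0.1993] yaw -169.56 F [ 0.1 -0.1 -0.4] open 0.0086 
row [0.0001, -0.0, 0.0025, 0.0029, -0.0221, -0.0022]
[248.09481132 191.87883062]
```

View pics/w3c.png

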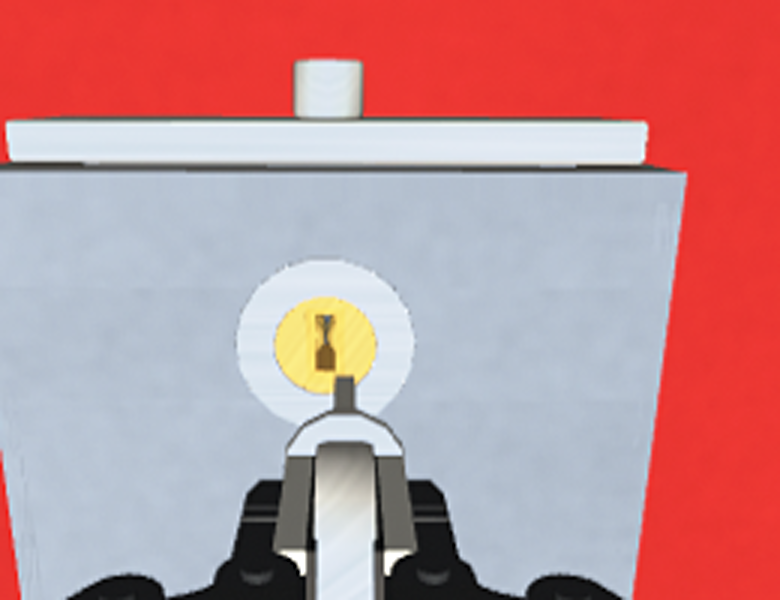

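The slot is at about (325,343) in the crop, running cols 315-336 and rows 315-371. The near lower edge of the blade is at (345,377), so the key sits slightly right of the slot. The drawer is flush.

Run:
```python
from h import *
d=load('w3.png'); o=get_obs(); T=Ro.from_rotvec(o['tool_rot']).as_matrix(); p=o['tool_pos']
P=lambda u,v,z: back(d,140+u/3,80+v/3,z)
tl=lambda X:T.T@(X-p)*1000
c=P(325.5,343,.096); print('slot',c,'in tool mm',tl(c), tl(P(325,343,.097)))
print('slot ends tool',tl(P(325.5,315,.096)),tl(P(325.5,371,.096)))
a,b=P(325,176-6,.095),0
for q in((0,168),(686,173)): print('deck edge',tl(P(*q,.095)))
e=P(345,377,p[2]-.043); print('tip edge in tool',tl(e),[tl(P(u,377,p[2]-.043)) for u in(335,356)])
print('exp',(px(d,p+T@[.009,0,.043])-[140,80])*3, (px(d,p+T@[.009,-.0025,.043])-[140,80])*3)
```

```text
slot [ 0.61237201 -0.05618065  0.096     ] in tool mm [ -1.62673884  -6.28014412 103.33726932] [ -1.31015063  -6.41651159 102.33727278]
slot ends tool [  7.73361345  -6.22439751 103.33838795] [-11.1965521   -6.33713819 103.33612567]
deck edge [  53.51208659 -104.48079618  104.31938611]
deck edge [ 52.22174182 103.30574678 104.370844  ]
tip edge in tool [ 8.70360259 -0.07450431 43.00101039] [array([ 8.7011708 , -2.53821915, 43.00039816]), array([ 8.70627756,  2.63557086, 43.00168383])]
exp [345.30422385 375.86971097] [335.15229598 375.85942402]
```

{"method": "carry_out", "body": {"rows": [[0,0,0.002,-0.0045,-0.0207,0,1],[0,0,0.002,-0.0045,-0.0207,0.06,1],[0,0,0.002,-0.0045,-0.0207,0.12,1],[0,0,0.002,-0.0045,-0.0207,0.17,1],[0,0,0.002,-0.0045,-0.0207,0.18,1]]}}

```text
t: 10.85
tool_pos: [0.611, -0.0573, 0.1426]
tool_rot: [0.273, -3.126, -0.002]
contact_force: [-0.2, 0.6, -1.3]
opening: 0.009
grip_force: 98.3
```

{"method": "carry_out", "body": {"rows": [[0,0,0,0,0,0,1],[0,0,0,0,0,0,1],[0,0,0,0,0,0,1]]}}

```text
t: 11.15
tool_pos: [0.6132, -0.0578, 0.1466]
tool_rot: [-0.273, 3.128, -0.001]
contact_force: [0.1, -0.1, -1.3]
opening: 0.0088
grip_force: 98.3
```

Run:
```python
from h import *
d=snap('wrist','w4.png'); r=row(.61237+.0003*-.985,-.05618-.00005,.139,-169.93)
cv2.imwrite('pics/w4c.png',cv2.resize(d['img'][150:300,180:330],None,fx=4,fy=4,interpolation=cv2.INTER_CUBIC))
```

```text
t 11.2 pos [ 0.6131 -0.0578  0.1465] yaw -170.02 F [0.4 0.3 0.1] open 0.0092 
row [-0.0002, 0.0006, -0.0005, 0.0026, 0.0056, 0.0251]
```

View pics/w4c.png

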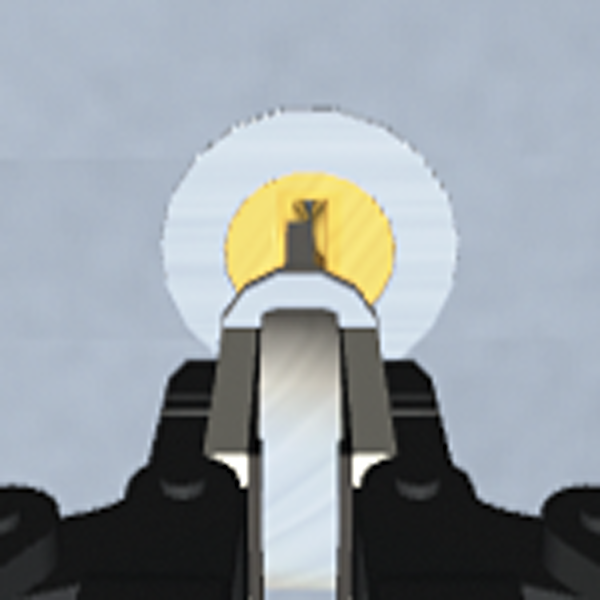

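The blade's lower end is at cols 287-316 and the ring at cols 161-458 (centre about 310), so the blade is about 1-2 mm too far left.

Run:
```python
from h import *
d=load('w4.png'); o=get_obs(); T=Ro.from_rotvec(o['tool_rot']).as_matrix(); p=o['tool_pos']
P=lambda u,v,z: back(d,180+u/4,150+v/4,z)
tl=lambda X:T.T@(X-p)*1000
print('ring L/R',tl(P(161,245,.097)),tl(P(458,245,.097)),'plug L/R',tl(P(226,247,.096)),tl(P(395,247,.096)))
print('ring near edge',tl(P(310,107,.097)),'plug near',tl(P(310,171,.096)))
print('blade near end',[tl(P(u,222,p[2]-.043)) for u in(287,316)])
```

```text
ring L/R [  1.54095374 -27.02464703  49.55567485] [ 1.62017401 30.21715912 49.51425887] plug L/R [  0.75419808 -14.5742937   50.54817229] [ 0.79963373 18.18737716 50.52446816]
ring near edge [28.92465187  1.58442867 49.48383728] plug near [16.21251654  1.64716804 50.50756792]
blade near end [array([ 8.67087707, -2.64712893, 42.98577877]), array([ 8.67811959,  2.71408211, 42.98190012])]
```

{"method": "carry_out", "body": {"rows": [[0,0,0,0.001,0.0055,0,1],[0,0,0,0.001,0.0055,0,1],[0,0,0,0.001,0.0055,0.012,1],[0,0,0,0.001,0.0055,0.024,1],[0,0,0,0.001,0.0055,0.036,1]]}}

```text
t: 11.7
tool_pos: [0.6124, -0.0561, 0.1346]
tool_rot: [-0.273, 3.128, -0.0]
contact_force: [1.9, 0.4, 0.3]
opening: 0.0089
grip_force: 98.8
```

Run:
```python
from h import *
row(.61237,-.05618,.139,-169.93); print(get_obs()['wrist_torque'])
```

```text
t 11.7 pos [ 0.6124 -0.0561  0.1346] yaw -170.02 F [1.9 0.4 0.3] open 0.0089 
row [-0.0001, 0.0005, -0.0005, 0.0001, -0.0004, -0.0146]
[ 0.04010743 -0.30905001  0.05472047]
```

{"method": "carry_out", "body": {"rows": [[0,0,0,0,0,0.008,1],[0,0,0,0,0,0.016,1],[0,0,0,0,0,0.024,1],[0,0,0,0,0,0.032,1],[0,0,0,0,0,0.04,1]]}}

```text
t: 12.2
tool_pos: [0.6133, -0.0561, 0.1249]
tool_rot: [-0.273, 3.126, -0.001]
contact_force: [1.0, 0.1, 6.0]
opening: 0.0088
grip_force: 99.5
```

Run:
```python
from h import *
row(.61237,-.05618,.109,-169.93)
```

```text
t 12.2 pos [ 0.6133 -0.0561  0.1249] yaw -170.02 F [1.  0.1 6. ] open 0.0088 
row [-0.0003, 0.0011, -0.0005, 0.0032, 0.0005, 0.0531]
```

{"method": "carry_out", "body": {"rows": [[0,0,0,0,0,0.01,1],[0,0,0,0,0,0.02,1],[0,0,0,0,0,0.03,1],[0,0,0,0,0,0.036,1],[0,0,0,0,0,0.04,1]]}}

```text
t: 12.7
tool_pos: [0.6136, -0.0561, 0.1131]
tool_rot: [-0.273, 3.125, -0.001]
contact_force: [0.2, 2.0, 7.3]
opening: 0.0087
grip_force: 99.8
```

Run:
```python
from h import *
row(.61237,-.05618,.109,-169.93)
```

```text
t 12.7 pos [ 0.6136 -0.0561  0.1131] yaw -170.02 F [0.2 2.  7.3] open 0.0087 
row [-0.0003, 0.0014, -0.0005, 0.0042, 0.0004, 0.0137]
```

{"method": "carry_out", "body": {"rows": [[0,0,0,0,0,0.006,1],[0,0,0,0,0,0.012,1],[0,0,0,0,0,0.018,1],[0,0,0,0,0,0.018,1]]}}

```text
t: 13.1
tool_pos: [0.6135, -0.0561, 0.1087]
tool_rot: [-0.273, 3.126, -0.001]
contact_force: [-1.5, 1.8, 12.4]
opening: 0.0088
grip_force: 100.6
```

Run:
```python
from h import *
row(.61237,-.05618,.109,-169.93)
```

```text
t 13.1 pos [ 0.6135 -0.0561  0.1087] yaw -170.02 F [-1.5  1.8 12.4] open 0.0088 
row [-0.0003, 0.0011, -0.0005, 0.0037, 0.0005, -0.001]
```

{"method": "carry_out", "body": {"rows": [[0,0,0,0,0,0.006,1],[0,0,0,0,0,0.012,1],[0,0,0,0,0,0.012,1]]}}

```text
t: 13.4
tool_pos: [0.6138, -0.0561, 0.1086]
tool_rot: [-0.274, 3.127, -0.001]
contact_force: [-10.2, 2.5, 26.9]
opening: 0.009
grip_force: 102.8
```

Run:
```python
from h import *
row(.61237,-.05618,.109,-169.93)
```

```text
t 13.4 pos [ 0.6138 -0.0561  0.1086] yaw -170.0 F [-10.2   2.5  26.9] open 0.009 
row [-0.0003, 0.0009, -0.0004, 0.0046, 0.0007, -0.0014]
```

{"method": "carry_out", "body": {"rows": [[0,0,0.03,0,0,-0.006,1],[0,0,0.06,0,0,-0.006,1],[0,0,0.1,0,0,-0.006,1],[0,0,0.14,0,0,-0.006,1],[0,0,0.18,0,0,-0.006,1]]}}

```text
t: 13.9
tool_pos: [0.6135, -0.0568, 0.1087]
tool_rot: [0.617, 3.077, -0.002]
contact_force: [-6.7, 0.5, 19.9]
opening: 0.0086
grip_force: 101.5
```

Run:
```python
from h import *
row(.61237,-.05618,.109,-169.93); print(get_obs()['wrist_torque'])
```

```text
t 13.9 pos [ 0.6135 -0.0568  0.1087] yaw 157.31 F [-6.7  0.5 19.9] open 0.0086 
row [-0.0005, 0.001, -0.182, 0.0042, 0.0006, -0.0011]
[0.06414443 1.29151474 0.05985361]
```

{"method": "carry_out", "body": {"rows": [[0,0,0.04,0,0,0,1],[0,0,0.08,0,0,0,1],[0,0,0.12,0,0,0,1],[0,0,0.16,0,0,0,1],[0,0,0.2,0,0,0,1]]}}

```text
t: 14.4
tool_pos: [0.6129, -0.0574, 0.1086]
tool_rot: [1.538, 2.736, -0.003]
contact_force: [-9.2, -0.5, 20.9]
opening: 0.0088
grip_force: 101.7
```

Run:
```python
from h import *
row(.61237,-.05618,.109,-169.93); o=get_obs(); print(o['wrist_torque'],o['q'])
```

```text
t 14.4 pos [ 0.6129 -0.0574  0.1086] yaw 121.31 F [-9.2 -0.5 20.9] open 0.0088 
row [-0.0007, 0.0009, -0.382, 0.0043, 0.0005, -0.0012]
[-0.23675507  1.71537824  0.13980895] [-0.21296922  0.13322791  1.73904626 -0.00271875  1.26729596 -0.75868476]
```

{"method": "carry_out", "body": {"rows": [[0,0,0.04,0,0,0,1],[0,0,0.08,0,0,0,1],[0,0,0.12,0,0,0,1],[0,0,0.15,0,0,0,1],[0,0,0.15,0,0,0,1]]}}

```text
t: 14.9
tool_pos: [0.6125, -0.0575, 0.1086]
tool_rot: [2.13, 2.306, -0.003]
contact_force: [-9.9, -0.3, 21.3]
opening: 0.0088
grip_force: 101.8
```

Run:
```python
from h import *
row(.61237,-.05618,.109,-169.93); o=get_obs(); print(o['wrist_torque'],o['q'])
d=snap('wrist','w5.png'); cv2.imwrite('pics/w5c.png',cv2.resize(d['img'],(800,600),interpolation=cv2.INTER_CUBIC))
```

```text
t 14.9 pos [ 0.6125 -0.0575  0.1086] yaw 94.52 F [-9.9 -0.3 21.3] open 0.0088 
row [-0.0008, 0.0008, -0.5308, 0.0043, -0.0001, -0.0012]
[-0.20192194  1.89507381  0.08389725] [-0.21308654  0.13304164  1.73923941 -0.00313849  1.26839164 -0.29108394]
```

View pics/w5c.png

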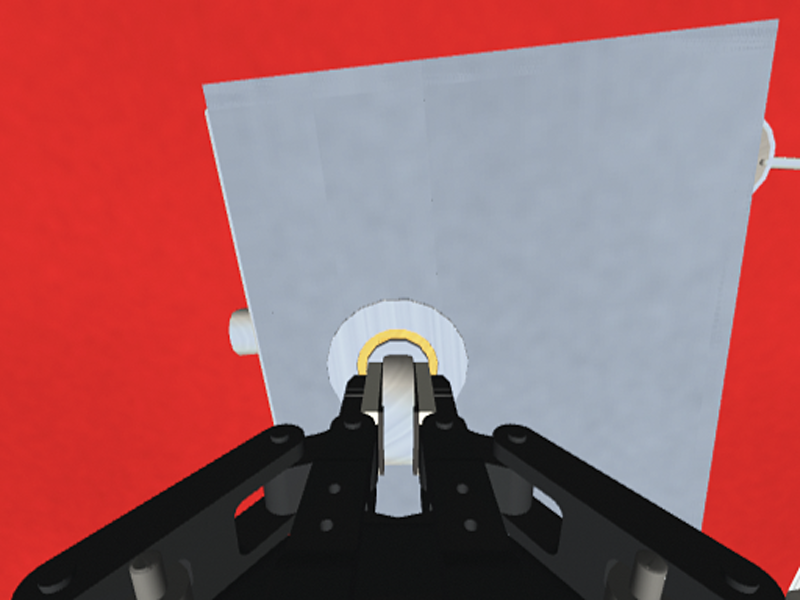

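The tool has turned about 95.5° with the collar seated on the plug, and the drawer front is flush at left. I'll add a little turn to cover the play in the slot.

{"method": "carry_out", "body": {"rows": [[0,0,0.01,0,0,0,1],[0,0,0.02,0,0,0,1],[0,0,0.02,0,0,0,1],[0,0,0.02,0,0,0,1]]}}

```text
t: 15.35
tool_pos: [0.6125, -0.0574, 0.1086]
tool_rot: [2.2, 2.239, -0.003]
contact_force: [-10.3, -0.6, 21.7]
opening: 0.0091
grip_force: 101.8
```

Run:
```python
from h import *
row(.61237,-.05618,.109,-169.93); o=get_obs(); print(o['wrist_torque'])
```

```text
t 15.35 pos [ 0.6125 -0.0574  0.1086] yaw 91.01 F [-10.3  -0.6  21.7] open 0.0091 
row [-0.0007, 0.0008, -0.5503, 0.004, -0.0004, -0.0012]
[-0.16816472  1.89663269  0.09864561]
```

{"method": "carry_out", "body": {"rows": [[0,0,0.007,0,0,0,1],[0,0,0.015,0,0,0,1],[0,0,0.015,0,0,0,1],[0,0,0.015,0,0,0,1]]}}

```text
t: 15.75
tool_pos: [0.6125, -0.0573, 0.1086]
tool_rot: [2.252, 2.187, -0.003]
contact_force: [-10.5, -2.0, 22.1]
opening: 0.0087
grip_force: 101.8
```

Run:
```python
from h import *
row(.61237,-.05618,.109,-169.93); o=get_obs(); print(o['wrist_torque'])
```

```text
t 15.75 pos [ 0.6125 -0.0573  0.1086] yaw 88.34 F [-10.5  -2.   22.1] open 0.0087 
row [-0.0008, 0.0007, -0.5652, 0.0038, -0.0004, -0.0012]
[-0.16464514  2.00534311  0.25926647]
```

```bash
python3 -c "
from station import finish_job; print(finish_job())"
```

```text
the job is handed in; nothing more can be done
None
```

I handed the job in at about 16 s of the 72 s, with the drawer home, the key seated in the lock and turned clockwise to the plug's stop (just past a quarter turn), and the gripper still holding it. The handover returned no verdict, and I saw no bystander moved in the pictures, though I took no full-scene picture after the drawer push.

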